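# Load a grinding ball into a tumbler barrel with a scoop

### The arm

A 6-joint arm with a two-finger parallel gripper is mounted at the origin on a cart in front of the work surface, level with it; the furniture and walls round the work are solid. World frame = base frame: x ahead of the robot, y to its left, z up, the work surface at z = 0. Lengths are in m, angles in rad, forces in N, time in s.
With the tool pointing down it reaches from about 0.25 to 0.725 m from the base axis. Payload 4 kg.
Tool frame: the origin (TCP) lies midway between the tips of the shut fingers; the grasp point (between the pads) lies 19 mm behind it; z points along the fingers, y is the line along which they close (so a half turn about z gives the same grasp; the last joint's range is limited). The gripper opens to 85 mm and grips with 20 to 120 N. Pads are 22 mm wide; open, the fingers measure 114 mm over their backs; the gripper's body (76 mm by 85 mm) begins 54 mm behind the grasp point. The pads swing forward as they close: fully open they stand 13 mm farther back than shut.
Start: joints at [-1.283, 0.241, 0.005, 1.335, 0, 1.571], TCP at [0.142, -0.479, 0.231] pointing down, gripper open.
Joint ranges: [-2.72, 2.72], [-1.05, 1.87], [-1.09, 1.28], [-1.99, 2.15], [-1.42, 1.44], [-3.14, 3.14]. Speed limits (rad/s): [2.79, 2.79, 3.14, 3.14, 3.14, 3.14].

### API

Orientations are given as a unit quaternion [x, y, z, w].
In Python, from rig import sensors, cams, order gives the robot as it stands.
- The arm moves only by the shell command python3 -m handwheel 'ROWS'. ROWS is JSON, a list of rows, each a list of 3 entries, a list of its own where there are three numbers: the shift along the tool's x, y, z in m, then the turn about the tool's z in rad, then the finger opening in m, from 0 to 0.0854. A call has 1 to 20 rows; each row is the pose to reach, as a shift and turn from the pose commanded when the call began, along the tool's axes at that moment; what a row does not reach only later rows make up. A row lasts 1/12 s, in which the tool goes at most 41.7 mm and 7.16 degrees, less where a joint would pass 70% of its speed; a pose out of reach is approached as far as the arm can. A call with a gripper value outside its range is refused whole. The fingers move at their own pace and stop on an object; the grip force is fixed at half the most. Time passes only in rows, so rows that repeat a pose let the fingers close. It gives the time, the measured TCP pose, the force and the opening at its end, in the units of the state.
- sensors.get_state(): the state, without advancing time (a new reading comes with each control period).
- cams.camera(name): name is "scene" or "side" or "wrist"; returns the picture (420x560x3 uint8, red, green, blue); there is no depth.
- cams.camera_model(name): a dict with "fx", "fy", "cx", "cy" (pixels), "eye" and "attitude" of the camera in the world. Camera axes: x right, y down, z forward; pixel columns grow to the right and rows downward; lengths in m; the calibration is good to about 2 mm. The wrist camera is an equidistant fisheye: a pixel r from the principal point sees the ray r / f radians off the axis. A picture is of the moment at which its call begins: read the wrist's pose just before it. camera_model takes no time and is no camera call; for the wrist camera it gives the pose at the moment of the call.
- order.hand_in(): hands the job in, once; it reports no verdict.
The state is a dict: "time": time; "joints": joint angles; "joint_vel": joint speeds; "joint_efforts": joint torques, N m; "ee_pos": TCP position; "orientation": TCP orientation; "contact_force": force on the tool from outside, world axes, zero at the start; "ft_torque": the same for the moment, N m; "finger_gap": finger opening in m.
Only numpy, scipy, OpenCV 4.12 (cv2) and the standard library are available. Lean on these libraries where they do the work, as an engineer would, in place of code of your own. Each camera call takes 0.05 s, during which the arm holds its last target. There are 200 camera calls.

### The job

Use the upright-handled scoop to load the white ceramic ball into the blue tumbler barrel: carry the ball down inside the barrel in the scoop, feel for the bed at the bottom, and tip the ball out there slowly so that it rolls gently onto the bed instead of dropping. Do not touch the ball with the gripper, do not press or knock the scoop hard on the bed or barrel, and leave the tape measure and the roll of brown tape where they are. Finish with the ball lying still in the barrel and the empty scoop standing upright on the cork mat, let go.

Things in the scene. Friction and masses are not known exactly. Their poses are not given: they have to be found in the camera images.
- scoop: Loose aluminium scoop, 0.28 kg, with handle, standing on the mat. Origin on its flat underside, 33 mm behind the nose; z up, -x to the open nose. Pan 79 mm long (x -33 to +46), 50 mm wide, walls 28 mm high. Floor rises 6 degrees to the nose: the ball lies against the back wall (centre x +12, z +25 mm) and rolls out over the nose once tipped nose-down past 6 degrees; tip slowly, about 35 empties it.
- ball_center (a point): Centre of the white ceramic ball, diameter 36 mm, about 0.09 kg, loose; it starts in the pan of the scoop, against the back wall.
- barrel: Blue steel tumbler barrel with black rubber rim, fixed on the bench, left or right, open on top. Origin: centre of its underside, z up. 145 mm high; outer diameter 149 mm at the rim, 158 at the base; clear inner diameter 136 mm all the way down.
- mat: Round cork mat lying fixed on the bench, diameter 150 mm, 4 mm thick; origin: centre of its underside, top face 4 mm above. The scoop starts on it and is to be set back on it.
- tape_measure: Yellow tape measure, 38 x 81 x 66 mm high, loose bystander; origin: centre of its underside. Leave it alone.
- tape_brown: Roll of brown tape lying flat, diameter 94 mm, 48 mm high, loose bystander; origin: centre of its underside. Leave it alone.
- ball: The same ball; this origin turns with it as it rolls, so use ball_center for its place.
- scoop_nose (a point): Middle of the bottom edge of the scoop's nose: x -33, y 0, z 0 mm in the scoop's frame, same axes. The top of the nose, where the ball rolls out, is about 11 mm above it.
- scoop_grip (a point): Middle of the scoop's orange grip, at x +38, y 0, z +160 mm in the scoop's frame, same axes. The grip is 22 mm (x) by 16 mm (y), from z = 130 to 192 mm, on a thin steel stem; take it from above, fingers closing along the scoop's y, and grip firmly (60 N).
- barrel_mouth (a point): Centre of the barrel's mouth, level with the rim, 145 mm above the bench. Inside, a flat level black rubber bed lies at a depth that differs from run to run and is not given: 67 to 127 mm below the rim. It sits on springs (about 0.7 N per mm) and gives up to 8 mm before it is hard.

How it is judged:
By the outcome, as a careful person would: the job done as asked, in the order asked, and still so for the second after the job is handed in, with the robot touching nothing.
It also fails if it takes over 67 s, if anything falls off the work surface, if the arm or the gripper's body presses on something with over 40 N, if the wrist force passes 120 N, or if a joint passes its speed limit or range.

## Working session

There is one attempt and no reset: what is moved stays moved. The work goes in short steps, Python scripts to look and compute and a shell command to move; the robot and the scene stay as the last step left them, time stands still between calls to the robot, and variables do not carry over. Pictures are saved under pics/ and viewed, on a budget of 10 in all, crops included, one or two more only if the job needs it, and the job is handed in when it is done.

```bash
mkdir -p pics; ls
cat > h.py <<'E'
import numpy as np, cv2
from rig import sensors, cams, order
from scipy.spatial.transform import Rotation as R
def att(m):
    a=np.array(m["attitude"]); return a if a.shape==(3,3) else R.from_quat(a).as_matrix()
def ray(m,u,v):
    x=np.array([(u-m["cx"])/m["fx"],(v-m["cy"])/m["fy"],1.]); return np.array(m["eye"]),att(m)@x
def plane(m,u,v,z):
    e,d=ray(m,u,v); return e+d*(z-e[2])/d[2]
def proj(m,p):
    c=att(m).T@(np.array(p)-m["eye"]); return m["fx"]*c[0]/c[2]+m["cx"],m["fy"]*c[1]/c[2]+m["cy"]
def snap(n,f):
    i=cams.camera(n); cv2.imwrite(f"pics/{f}.png",i[:,:,::-1]); return i
E
python3 - <<'E'
from h import *
print(sensors.get_state())
for n in("scene","side"):
    print(cams.camera_model(n)); snap(n,n+"0")
a,b=[cv2.imread(f"pics/{n}0.png") for n in("scene","side")]
cv2.imwrite("pics/both0.png",cv2.resize(np.vstack([a,b]),(400,600)))
E
python3 -m handwheel 2>&1 | tail -5
```

```text
pics
{'time': 0.0, 'joints': array([-1.28299156e+00,  2.41428132e-01,  3.74631022e-03,  1.33519691e+00,
        1.03037173e-05,  1.57080811e+00]), 'joint_vel': array([-4.90987009e-04,  4.83467779e-04,  9.60519212e-04, -2.16416583e-05,
        8.03146482e-04,  6.31738976e-04]), 'joint_efforts': array([ 6.90427009e-05, -3.72320795e+01,  2.52406114e+01,  1.70915894e-02,
        5.90059031e-06,  2.18049323e-06]), 'ee_pos': array([ 0.14175084, -0.47883874,  0.23041381]), 'orientation': array([ 9.89664217e-01,  1.43400329e-01, -1.44222224e-04, -1.03117722e-03]), 'contact_force': array([ 0.03132354,  0.75537028, -0.67366781]), 'ft_torque': array([-0.01730755, -0.07246698, -0.04368586]), 'finger_gap': 0.08529909100439133}
{'fx': 475.31068486379263, 'fy': 475.31068486379263, 'cx': 285.44849940051114, 'cy': 205.86853224097877, 'eye': array([-0.07711311,  0.64869823,  0.6293945 ]), 'attitude': array([-0.32422419,  0.80306285, -0.46655296,  0.17971384])}
{'fx': 434.209874207169, 'fy': 434.209874207169, 'cx': 281.21836599426825, 'cy': 210.94067084905603, 'eye': array([0.23654386, 1.00041658, 0.5196981 ]), 'attitude': array([-0.14100863,  0.81510621, -0.55630115,  0.07904082])}
invalid input
```

View pics/scene0.png

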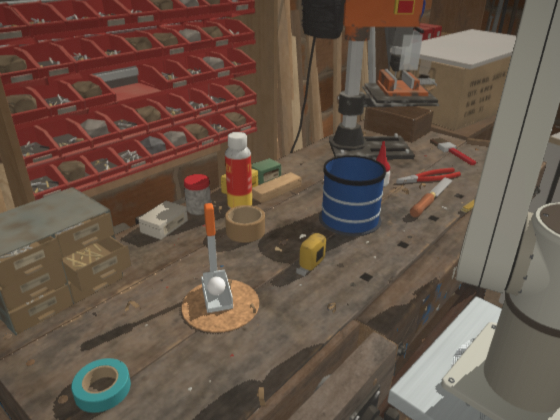

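View pics/side0.png

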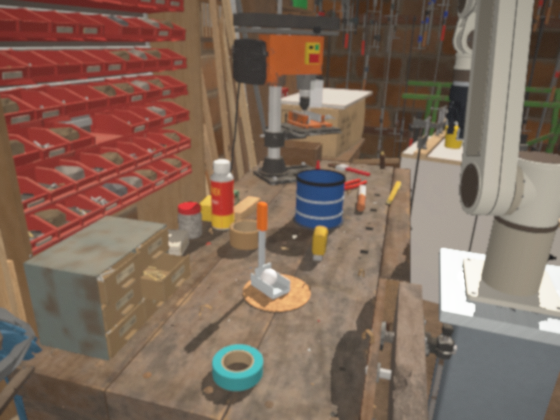

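Run:
```python
from h import *
P={}
for n in("scene","side"):
    i=cv2.imread(f"pics/{n}0.png"); m=cams.camera_model(n); hsv=cv2.cvtColor(i,cv2.COLOR_BGR2HSV)
    def blobs(lo,hi,box):
        k=cv2.inRange(hsv,lo,hi); z=np.zeros_like(k); x0,y0,x1,y1=box; z[y0:y1,x0:x1]=k[y0:y1,x0:x1]
        return z
    s=n=="scene"
    # mat
    k=blobs((5,90,110),(22,255,255),(170,270,280,340) if s else (230,265,320,320))
    k=cv2.morphologyEx(k,cv2.MORPH_CLOSE,np.ones((5,5)))
    c=max(cv2.findContours(k,0,2)[0],key=cv2.contourArea); h=cv2.convexHull(c)
    w=np.array([plane(m,*p[0],.004)[:2] for p in h]); print(n,"mat",cv2.minEnclosingCircle((w*1000).astype(np.float32)))
    # grip
    k=blobs((2,150,140),(14,255,255),(190,190,230,245) if s else (245,190,280,240))
    c=max(cv2.findContours(k,0,2)[0],key=cv2.contourArea); print("grip rect",cv2.minAreaRect(c))
    P[n,'g']=(ray(m,*cv2.minAreaRect(c)[0]))
    # barrel blue
    k=blobs((100,120,30),(125,255,255),(300,150,400,240) if s else (285,160,360,240))
    c=max(cv2.findContours(k,0,2)[0],key=cv2.contourArea); x,y,ww,hh=cv2.boundingRect(c); print("blue",x,y,ww,hh)
    # white ball
    k=blobs((0,0,185),(180,50,255),(200,270,240,300) if s else (250,260,295,295))
    cs=cv2.findContours(k,0,2)[0]; c=max(cs,key=cv2.contourArea); print("ball",cv2.minEnclosingCircle(c)); P[n,'b']=ray(m,*cv2.minEnclosingCircle(c)[0])
for t in 'gb':
    A=np.zeros((3,3));b=np.zeros(3)
    for n in("scene","side"):
        e,d=P[n,t]; d=d/np.linalg.norm(d); Q=np.eye(3)-np.outer(d,d); A+=Q;b+=Q@e
    print(t,np.linalg.solve(A,b))
a=cv2.imread("pics/scene0.png"); b=cv2.imread("pics/side0.png")
f=lambda i,x,y,w,h,s: cv2.resize(i[y:y+h,x:x+w],(w*s,h*s),interpolation=2)
cv2.imwrite("pics/c0.png",np.hstack([np.vstack([f(a,165,195,130,100,3)[:300],f(a,310,150,130,100,3)[:300]]),np.vstack([f(b,225,195,130,100,3),f(b,270,160,130,100,3)])]))
cv2.imwrite("pics/c0.png",np.hstack([np.vstack([f(a,165,200,100,130,3)[:300],f(a,310,150,100,100,3)]) ,np.vstack([f(a,170,250,100,100,4)[:400,:400],f(b,285,160,100,50,4)])])) if 0 else None
```

```text
scene mat ((491.5201416015625, 220.35400390625), 76.66680145263672)
grip rect ((209.74366760253906, 218.9111785888672), (32.13241958618164, 8.193410873413086), 85.91438293457031)
blue 326 157 57 24
ball ((218.2142791748047, 283.21429443359375), 7.5085978507995605)
side mat ((491.0033264160156, 218.43080139160156), 81.8057861328125)
grip rect ((262.0, 216.0), (28.0, 10.0), 90.0)
blue 298 183 45 18
ball ((268.70709228515625, 276.2041320800781), 8.89047622680664)
g [0.5393337  0.19474488 0.16509518]
b [0.51983155 0.20045337 0.0258618 ]
```

View pics/c0.png

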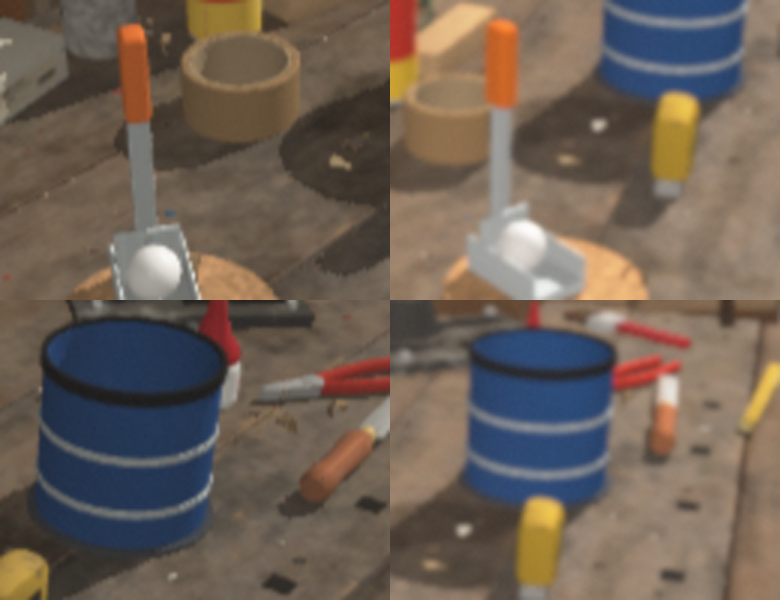

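The scene crop shows the barrel rim at about columns 323–386 and rows 156–185. The side crop shows it at columns 297–345 with its top at row 170. The scoop nose points roughly at the cameras and robot, and the ball is in the pan.

Run:
```python
from h import *
for n,l,r,t,w in(("scene",(323.5,168),(386,174),(354,156.7),'b'),("side",(296.7,176.5),(345.3,177.5),(321,169.7),'b')):
    m=cams.camera_model(n); e=np.array(m["eye"])
    def brg(p): d=ray(m,*p)[1]; return np.arctan2(d[1],d[0])
    b=(brg(l)+brg(r))/2; half=abs(brg(l)-brg(r))/2; D=.0745/np.sin(half)
    f=plane(m,*t,.145); ft=np.linalg.norm((f-e)[:2])-.0745
    u=np.array([np.cos(b),np.sin(b)])
    print(n,"bydist",e[:2]+u*D,"byfar",e[:2]+u*ft)
    print('tape',)
m=[ray(cams.camera_model(n),*p) for n,p in(("scene",(354,170.3)),("side",(321,177)))]
for n,p in(("scene",(313,262)),("side",(319,258))): print(n,'tapem',plane(cams.camera_model(n),*p,0))
m=cams.camera_model("scene");print('brown',plane(m,245,232,0.0), plane(m,245,216,.048))
# scoop nose corners from scene crop
s=sensors.get_state(); print(R.from_quat(s["orientation"]).as_matrix().round(3))
T=R.from_quat(s["orientation"]).as_matrix(); print("shift", T.T@(np.array([.539,.195,.30])-s["ee_pos"]))
```

```text
scene bydist [ 0.50710793 -0.21754338] byfar [ 0.49777552 -0.20370593]
tape
side bydist [ 0.51822279 -0.25903055] byfar [ 0.50580692 -0.20351653]
tape
scene tapem [ 0.45385961 -0.01140279  0.        ]
side tapem [0.44571584 0.02602585 0.        ]
brown [0.64933178 0.0125509  0.        ] [0.64486102 0.01476207 0.048     ]
[[ 0.959  0.284 -0.001]
 [ 0.284 -0.959  0.002]
 [ 0.    -0.002 -1.   ]]
shift [ 0.57218405 -0.53354222 -0.06848383]
```

```bash
python3 -m handwheel '[[[0.375,-0.18,-0.12],0,0.085],[[0.375,-0.18,-0.12],0,0.085],[[0.375,-0.18,-0.12],0,0.085],[[0.375,-0.18,-0.12],0,0.085],[[0.375,-0.18,-0.12],0,0.085],[[0.375,-0.18,-0.12],0,0.085],[[0.375,-0.18,-0.12],0,0.085],[[0.375,-0.18,-0.12],0,0.085],[[0.375,-0.18,-0.12],0,0.085],[[0.375,-0.18,-0.12],0,0.085],[[0.375,-0.18,-0.12],0,0.085],[[0.375,-0.18,-0.12],0,0.085],[[0.375,-0.18,-0.12],0,0.085],[[0.375,-0.18,-0.12],0,0.085]]'
python3 - <<'E'
from h import *
print(cams.camera_model("wrist")); snap("wrist","w1"); print(sensors.get_state()["joints"].round(3))
E
```

```text
time: 1.27
ee_pos: [0.4497, -0.2006, 0.3506]
orientation: [0.99, 0.143, -0.001, -0.0]
contact_force: [-0.3, -0.1, 0.6]
finger_gap: 0.085
{'fx': 325.19226210127806, 'fy': 325.19226210127806, 'cx': 278.71807592675236, 'cy': 211.33466052109887, 'eye': array([ 0.5144844 , -0.18197188,  0.49331802]), 'attitude': array([ 0.79363721, -0.59327546, -0.08050646,  0.10808753])}
[-0.42   0.21   0.272  1.635 -0.     2.435]
```

View pics/w1.png

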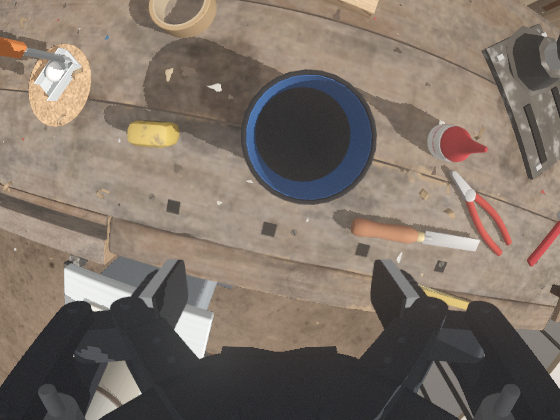

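The wrist view shows the barrel rim at about (309,136) with the black bed inside at about (302,134). It also shows the mat at (60,84), with the scoop pan from about (66,52) to (45,97).

```bash
cat >> h.py <<'E'
def fray(m,u,v):
    x=np.array([u-m["cx"],v-m["cy"]]); r=np.hypot(*x); t=r/m["fx"]
    return np.array(m["eye"]), att(m)@np.array([*(x/max(r,1e-9)*np.sin(t)),np.cos(t)])
def fplane(m,u,v,z):
    e,d=fray(m,u,v); return e+d*(z-e[2])/d[2]
E
python3 - <<'E'
from h import *
m=cams.camera_model("wrist"); i=cv2.imread("pics/w1.png"); hsv=cv2.cvtColor(i,cv2.COLOR_BGR2HSV)
def circ(k,z):
    c=max(cv2.findContours(k,0,1)[0],key=cv2.contourArea); h=cv2.convexHull(c)
    w=np.array([fplane(m,*p[0],z)[:2] for p in h]); A=np.c_[2*w,np.ones(len(w))]
    s=np.linalg.lstsq(A,(w**2).sum(1),rcond=None)[0]; r=np.sqrt(s[2]+s[0]**2+s[1]**2); return s[:2].round(4),r.round(4),np.abs(np.hypot(*(w-s[:2]).T)-r).max().round(4)
g=cv2.GaussianBlur(i,(3,3),0)
blue=cv2.inRange(hsv,(100,100,30),(130,255,255)); blue[:, :235]=0; blue[:,390:]=0; blue[215:]=0
print("inner rim (r .068?)",circ(blue,.145))
z=np.zeros_like(blue); cv2.circle(z,(302,134),56,255,-1)
blk=cv2.inRange(i,(0,0,0),(45,45,45))&z
for zz in(.018,.048,.078):print("bed at",zz,circ(blk,zz))
k=cv2.inRange(hsv,(5,90,90),(22,255,255)); k[:, 110:]=0;k[:40]=0;k[130:]=0
print("mat",circ(cv2.morphologyEx(k,cv2.MORPH_OPEN,np.ones((5,5))),.004))
w=cv2.resize(i[30:140,0:130],(780,660),interpolation=2); cv2.imwrite("pics/c1.png",w[:600])
E
```

```text
inner rim (r .068?) (array([ 0.5096, -0.2179]), np.float64(0.0679), np.float64(0.0005))
bed at 0.018 (array([ 0.1304, -0.0625]), np.float64(0.3939), np.float64(0.0))
bed at 0.048 (array([ 0.1309, -0.0616]), np.float64(0.394), np.float64(0.0))
bed at 0.078 (array([ 0.1315, -0.0608]), np.float64(0.3942), np.float64(0.0))
mat (array([0.5568, 0.3668]), np.float64(0.035), np.float64(0.0201))
```

View pics/c1.png

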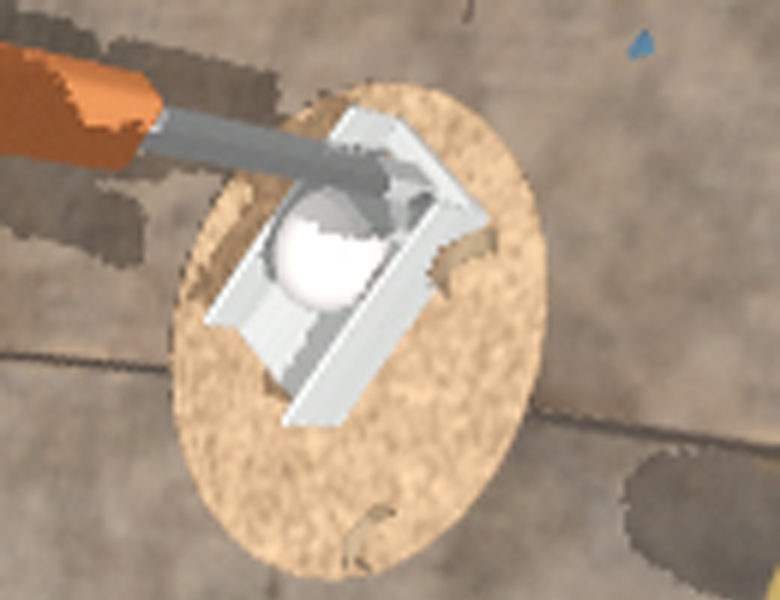

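Run:
```python
from h import *
m=cams.camera_model("wrist")
f=lambda x,y,z: fplane(m,x/6,30+y/6,z)[:2]
a,b=f(205,322,.032),f(285,425,.032); c=f(435,205,.032); d=f(310,180,.032); e=f(338,425,.004)
print(a,b,np.linalg.norm(a-b)); 
for p,q in((b,c),(a,d)): print("axis",np.degrees(np.arctan2(*(q-p)[::-1])))
n=(b-a); print("across",np.degrees(np.arctan2(*n[::-1])))
print("mid nose top",(a+b)/2,"nose bottom right",e)
i=cv2.imread("pics/w1.png");hsv=cv2.cvtColor(i,cv2.COLOR_BGR2HSV)
pts=[(545,260),(172,330),(360,82),(330,578),(480,490),(470,120),(200,470)]
w=np.array([f(*p,.004) for p in pts]); A=np.c_[2*w,np.ones(len(w))]; s=np.linalg.lstsq(A,(w**2).sum(1),rcond=None)[0]; print("mat",s[:2],np.sqrt(s[2]+s[0]**2+s[1]**2))
# bed edge points
pts=[(254,134),(350,134),(302,87),(302,181)]
for z in (.018,.038,.058,.078):
    w=np.array([fplane(m,*p,z)[:2] for p in pts]); print(z,w.mean(0).round(4),np.linalg.norm(w[0]-w[1]).round(4),np.linalg.norm(w[2]-w[3]).round(4))
s=sensors.get_state(); T=R.from_quat(s["orientation"]).as_matrix()
print("to look", T.T@(np.array([.47,.17,.35])-s["ee_pos"]))
```

```text
[0.49153811 0.24873083] [0.46675152 0.20742963] 0.04816808170197936
axis -29.670981282805066
axis -34.060869321557206
across -120.96974145940787
mid nose top [0.47914482 0.22808023] nose bottom right [0.46700697 0.2092952 ]
mat [0.49561567 0.21441306] 0.07388166816342541
0.018 [ 0.5096 -0.2197] 0.1408 0.1388
0.038 [ 0.5098 -0.2181] 0.1349 0.1329
0.058 [ 0.51   -0.2166] 0.129 0.1271
0.078 [ 0.5102 -0.215 ] 0.123 0.1213
to look [ 0.12459592 -0.35001473  0.0007552 ]
```

```bash
python3 -m handwheel '[[[0.198,-0.352,0],-2.313,0.06],[[0.198,-0.352,0],-2.313,0.06],[[0.198,-0.352,0],-2.313,0.06],[[0.198,-0.352,0],-2.313,0.06],[[0.198,-0.352,0],-2.313,0.06],[[0.198,-0.352,0],-2.313,0.06],[[0.198,-0.352,0],-2.313,0.06],[[0.198,-0.352,0],-2.313,0.06],[[0.198,-0.352,0],-2.313,0.06],[[0.198,-0.352,0],-2.313,0.06],[[0.198,-0.352,0],-2.313,0.06],[[0.198,-0.352,0],-2.313,0.06],[[0.198,-0.352,0],-2.313,0.06],[[0.198,-0.352,0],-2.313,0.06],[[0.198,-0.352,0],-2.313,0.06],[[0.198,-0.352,0],-2.313,0.06],[[0.198,-0.352,0],-2.313,0.06],[[0.198,-0.352,0],-2.313,0.06],[[0.198,-0.352,0],-2.313,0.06],[[0.198,-0.352,0],-2.313,0.06]]'
python3 - <<'E'
from h import *
m=cams.camera_model("wrist"); print(m); i=snap("wrist","w2")[:,:,::-1].copy(); s=sensors.get_state(); print(s["ee_pos"],s["joints"].round(3))
hsv=cv2.cvtColor(i,cv2.COLOR_BGR2HSV); k=cv2.inRange(hsv,(2,150,100),(14,255,255))
for c in cv2.findContours(k,0,2)[0]:
    if cv2.contourArea(c)>150:
        r=cv2.minAreaRect(c); print(r, fplane(m,*r[0],.196))
E
```

```text
time: 2.98
ee_pos: [0.5404, 0.1914, 0.351]
orientation: [0.268, 0.963, -0.0, -0.0]
contact_force: [0.2, 0.5, 0.1]
finger_gap: 0.0602
{'fx': 325.19226210127806, 'fy': 325.19226210127806, 'cx': 278.71807592675236, 'cy': 211.33466052109887, 'eye': array([0.48309337, 0.22584242, 0.49389655]), 'attitude': array([0.86293522, 0.48715407, 0.06526479, 0.11732102])}
[0.54037885 0.1916281  0.35104891] [ 0.341  0.388  0.518  1.702 -0.     0.886]
```

View pics/w2.png

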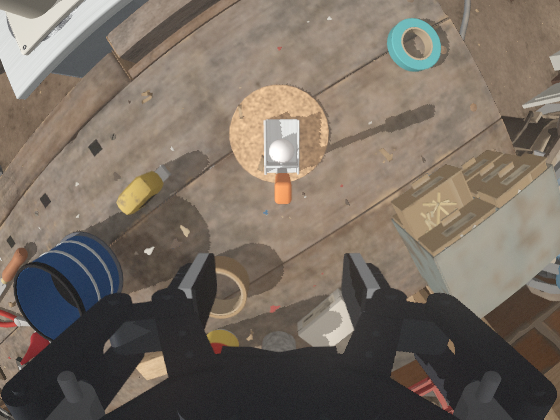

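The wrist view from above shows the pan upright in the image at (282,145), the grip at (283,190), and the mat at (279,133).

Run:
```python
from h import *
m=cams.camera_model("wrist"); i=cv2.imread("pics/w2.png"); hsv=cv2.cvtColor(i,cv2.COLOR_BGR2HSV)
T=R.from_quat(sensors.get_state()["orientation"]).as_matrix(); tc=sensors.get_state()["ee_pos"]
k=cv2.inRange(hsv,(2,120,80),(14,255,255)); k[:165]=0;k[215:]=0;k[:,260:305][...]; k[:,:260]=0;k[:,305:]=0
ys,xs=np.nonzero(k); print(ys.min(),ys.max()); 
for y in range(ys.min(),ys.max()+1,5): r=xs[ys==y]; print(y,r.min(),r.max())
g=fplane(m,xs[ys>ys.max()-8].mean(),ys.max()-5,.196); print("grip top",g, T.T@(g-tc))
L=lambda p: (T.T@(fplane(m,*p,.032)-tc)).round(4)
for p in((264,119),(298.5,119),(264,173),(300,173)): print(p,L(p))
k=cv2.inRange(hsv,(5,80,120),(22,255,255)); k[:80]=0;k[185:]=0;k[:,:225]=0;k[:,332:]=0
c=cv2.convexHull(max(cv2.findContours(k,0,1)[0],key=cv2.contourArea))
w=np.array([fplane(m,*p[0],.004)[:2] for p in c]);print("mat",cv2.minEnclosingCircle((w*1000).astype(np.float32)))
```

```text
173 203
173 278 286
178 275 289
183 275 290
188 275 290
193 275 290
198 275 290
203 277 287
grip top [0.54395136 0.1928728  0.196     ] [-0.00248005  0.00303546  0.15504552]
(264, 119) [ 0.0735 -0.0212  0.3191]
(298.5, 119) [0.0736 0.0272 0.3191]
(264, 173) [-0.0038 -0.0217  0.3191]
(300, 173) [-0.0038  0.0299  0.319 ]
mat ((497.48443603515625, 216.79298400878906), 77.00556182861328)
```

```bash
python3 -m handwheel '[[[0.002,0.003,0.04],0,0.06],[[0.002,0.003,0.08],0,0.06],[[0.002,0.003,0.11],0,0.06],[[0.002,0.003,0.14],0,0.06],[[0.002,0.003,0.16],0,0.06],[[0.002,0.003,0.168],0,0.06],[[0.002,0.003,0.168],0,0.06],[[0.002,0.003,0.168],0,0.03],[[0.002,0.003,0.168],0,0.02],[[0.002,0.003,0.168],0,0.005],[[0.002,0.003,0.168],0,0.005],[[0.002,0.003,0.168],0,0.005],[[0.002,0.003,0.168],0,0.005],[[0.002,0.003,0.168],0,0.005],[[0.002,0.003,0.168],0,0.005]]'
```

```text
time: 4.28
ee_pos: [0.5413, 0.197, 0.1854]
orientation: [0.267, 0.964, 0.001, 0.002]
contact_force: [1.1, -1.7, 6.9]
finger_gap: 0.0141
```

```bash
python3 -m handwheel '[[[0,0,-0.002],0,0.005],[[0,0,-0.006],0,0.005],[[0,0,-0.014],0,0.005],[[0,0,-0.026],0,0.005],[[0,0,-0.041],0,0.005],[[0,0,-0.058],0,0.005],[[0,0,-0.076],0,0.005],[[0,0,-0.094],0,0.005],[[0,0,-0.112],0,0.005],[[0,0,-0.130],0,0.005],[[0,0,-0.148],0,0.005],[[0,0,-0.165],0,0.005],[[0,0,-0.178],0,0.005],[[0,0,-0.186],0,0.005],[[0,0,-0.19],0,0.005],[[0,0,-0.19],0,0.005]]'
python3 - <<'E'
from h import *
s=sensors.get_state(); T=R.from_quat(s["orientation"]).as_matrix(); print(T.round(3)); 
i=snap("scene","s3"); j=snap("side","d3")
B=np.array([.5096,-.218]); u=np.array([np.cos(np.radians(-31)),np.sin(np.radians(-31))])
g=B+.012*u+.038*u; print("grip target",g, T.T@(np.array([*g,0])-[*s["ee_pos"][:2],0]), s["ee_pos"],s["contact_force"])
f=lambda i:i[20:320,130:430]
cv2.imwrite("pics/c3.png",cv2.resize(np.hstack([f(i),f(j)])[:,:,::-1],(800,400)))
E
```

```text
time: 5.62
ee_pos: [0.5404, 0.1971, 0.3742]
orientation: [0.267, 0.964, 0.0, 0.001]
contact_force: [0.7, 0.7, -3.2]
finger_gap: 0.0138
[[-0.857  0.515  0.001]
 [ 0.515  0.857  0.001]
 [-0.001  0.001 -1.   ]]
grip target [ 0.55245837 -0.2437519 ] [-2.37256671e-01 -3.71765546e-01 -2.30314568e-04] [0.54040403 0.19710532 0.37420415] [ 0.6670154   0.65075473 -3.17507611]
```

View pics/c3.png

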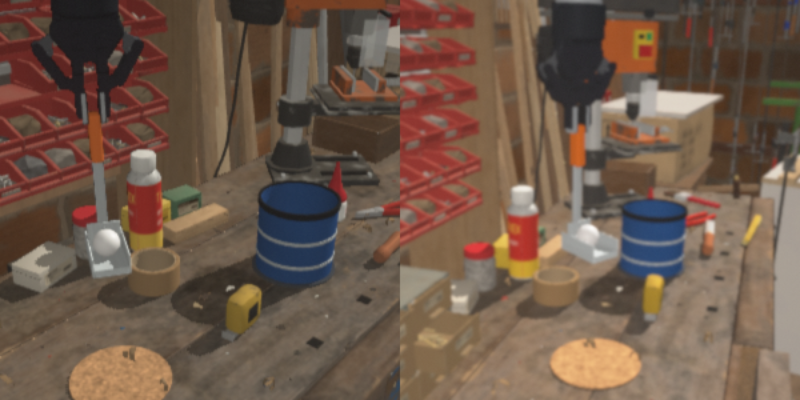

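```bash
python3 -m handwheel '[[[-0.001,-0.002,0],0,0.005],[[-0.0035,-0.0055,0],0,0.005],[[-0.007,-0.011,0],0,0.005],[[-0.012,-0.0185,0],0,0.005],[[-0.018,-0.028,0],0,0.005],[[-0.025,-0.039,0],0,0.005],[[-0.033,-0.052,0],0,0.005],[[-0.0425,-0.067,0],0,0.005],[[-0.052,-0.082,0],0,0.005],[[-0.0615,-0.097,0],0,0.005],[[-0.071,-0.112,0],0,0.005],[[-0.0805,-0.127,0],0,0.005],[[-0.09,-0.142,0],0,0.005],[[-0.0995,-0.157,0],0,0.005],[[-0.109,-0.172,0],0,0.005],[[-0.1185,-0.187,0],0,0.005],[[-0.128,-0.202,0],0,0.005],[[-0.1375,-0.217,0],0,0.005],[[-0.147,-0.232,0],0,0.005],[[-0.1565,-0.247,0],0,0.005]]'
python3 -m handwheel '[[[-0.0095,-0.015,0],0,0.005],[[-0.019,-0.03,0],0,0.005],[[-0.028,-0.044,0],0,0.005],[[-0.0365,-0.057,0],0,0.005],[[-0.044,-0.069,0],0,0.005],[[-0.0505,-0.079,0],0,0.005],[[-0.0565,-0.088,0],0,0.005],[[-0.0615,-0.096,0],0,0.005],[[-0.066,-0.103,0],0,0.005],[[-0.0705,-0.1105,0],0,0.005],[[-0.0745,-0.1165,0],0,0.005],[[-0.0775,-0.121,0],0,0.005],[[-0.0795,-0.124,0],0,0.005],[[-0.0805,-0.125,0],0,0.005],[[-0.0805,-0.125,0],0,0.005],[[-0.0805,-0.125,0],0,0.005]]'
python3 - <<'E'
from h import *
s=sensors.get_state(); print(s["ee_pos"],s["contact_force"])
m=cams.camera_model("wrist"); print(m["eye"]); i=snap("wrist","w4"); snap("scene","s4")
T=R.from_quat(s["orientation"]).as_matrix()
hsv=cv2.cvtColor(i,cv2.COLOR_RGB2HSV); blue=cv2.inRange(hsv,(100,100,30),(130,255,255))
E
```

```text
time: 7.38
ee_pos: [0.5465, -0.0976, 0.3736]
orientation: [0.268, 0.964, -0.0, 0.0]
contact_force: [1.7, 1.1, -4.1]
finger_gap: 0.0142
time: 8.72
ee_pos: [0.5519, -0.2437, 0.3733]
orientation: [0.267, 0.964, 0.0, -0.0]
contact_force: [0.6, 0.0, -3.9]
finger_gap: 0.0141
[ 0.5519237  -0.24367197  0.3732943 ] [ 0.59154981  0.00679468 -3.88642576]
[ 0.49444967 -0.20949676  0.51617084]
```

View pics/w4.png

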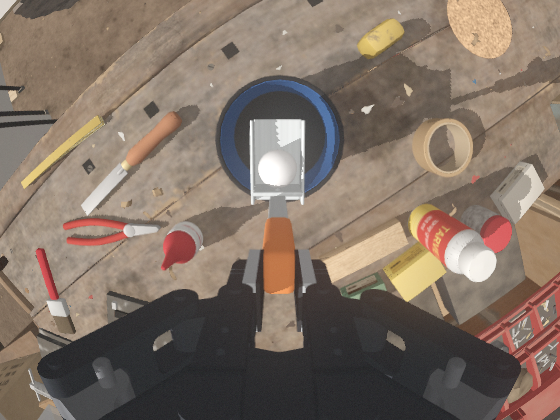

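The wrist view shows the pan with the ball in it over the barrel. The pan spans columns 250–304 and rows 120–203, and the rim centre is at about (280,138).

Run:
```python
from h import *
m=cams.camera_model("wrist"); s=sensors.get_state(); T=R.from_quat(s["orientation"]).as_matrix()
B=np.array([.5096,-.218,0])
u=T.T@(B-[*s["ee_pos"][:2],0]); print("barrel in tool xy",u)
L=lambda p:(T.T@(fplane(m,*p,s["ee_pos"][2]-.181+.028)-s["ee_pos"])).round(4)
for p in((250,120),(304,120),(250,200),(304,203)): q=L(p); print(q, "r from barrel axis",np.hypot(*(q-u)[:2]).round(4))
i=cv2.imread("pics/w4.png"); hsv=cv2.cvtColor(i,cv2.COLOR_BGR2HSV); k=cv2.inRange(hsv,(100,100,30),(130,255,255)); k[:65]=0;k[210:]=0;k[:,:205]=0;k[:,355:]=0
ys,xs=np.nonzero(k)
for y in (100,120,138,160): r=xs[ys==y]; print(y,r.min(),r.max(), [(T.T@(fplane(m,x,y,.145)-s["ee_pos"])).round(4)[:2] for x in (r.min(),r.max())])
```

```text
barrel in tool xy [4.94278617e-02 1.67447702e-04 2.37231107e-06]
[ 0.0704 -0.0263  0.153 ] r from barrel axis 0.0338
[0.0703 0.0223 0.153 ] r from barrel axis 0.0304
[-0.0039 -0.0274  0.153 ] r from barrel axis 0.06
[-0.0068  0.0233  0.153 ] r from barrel axis 0.0608
100 235 323 [array([ 0.0947, -0.0498]), array([0.0946, 0.0495])]
120 232 335 [array([ 0.0717, -0.0535]), array([0.072 , 0.0635])]
138 327 334 [array([0.051 , 0.0546]), array([0.0512, 0.0627])]
160 324 332 [array([0.0255, 0.0516]), array([0.0257, 0.061 ])]
```

```bash
python3 -m handwheel '[[[0.001,0.001,0.003],0,0.005],[[0.003,0.002,0.01],0,0.005],[[0.003,0.002,0.02],0,0.005],[[0.003,0.002,0.032],0,0.005],[[0.003,0.002,0.044],0,0.005],[[0.003,0.002,0.056],0,0.005],[[0.003,0.002,0.068],0,0.005],[[0.003,0.002,0.08],0,0.005],[[0.003,0.002,0.09],0,0.005],[[0.003,0.002,0.098],0,0.005],[[0.003,0.002,0.104],0,0.005],[[0.003,0.002,0.109],0,0.005],[[0.003,0.002,0.113],0,0.005],[[0.003,0.002,0.117],0,0.005],[[0.003,0.002,0.121],0,0.005],[[0.003,0.002,0.125],0,0.005],[[0.003,0.002,0.128],0,0.005],[[0.003,0.002,0.13],0,0.005],[[0.003,0.002,0.13],0,0.005],[[0.003,0.002,0.13],0,0.005]]'
python3 -m handwheel '[[[0,0,0.002],0,0.005],[[0,0,0.004],0,0.005],[[0,0,0.005],0,0.005],[[0,0,0.005],0,0.005]]'
```

```text
time: 10.48
ee_pos: [0.5503, -0.2407, 0.2433]
orientation: [0.267, 0.964, 0.0, -0.0]
contact_force: [0.4, 1.0, -4.1]
finger_gap: 0.0142
time: 10.82
ee_pos: [0.5501, -0.2407, 0.2379]
orientation: [0.267, 0.964, 0.0, -0.0]
contact_force: [1.1, 0.1, -3.3]
finger_gap: 0.0141
```

```bash
python3 -m handwheel '[[[0,0,0.002],0,0.005],[[0,0,0.004],0,0.005],[[0,0,0.004],0,0.005],[[0,0,0.004],0,0.005]]'
```

```text
time: 11.15
ee_pos: [0.5502, -0.2407, 0.2341]
orientation: [0.267, 0.964, 0.0, -0.0]
contact_force: [0.7, -0.4, -4.4]
finger_gap: 0.014
```

```bash
python3 -m handwheel '[[[0,0,0.002],0,0.005],[[0,0,0.004],0,0.005],[[0,0,0.004],0,0.005],[[0,0,0.004],0,0.005]]'
```

```text
time: 11.48
ee_pos: [0.5502, -0.2407, 0.23]
orientation: [0.267, 0.964, 0.0, -0.0]
contact_force: [-0.6, -0.3, -3.5]
finger_gap: 0.0145
```

```bash
python3 -m handwheel '[[[0,0,0.002],0,0.005],[[0,0,0.004],0,0.005],[[0,0,0.004],0,0.005],[[0,0,0.004],0,0.005]]'
```

```text
time: 11.82
ee_pos: [0.5501, -0.2407, 0.226]
orientation: [0.267, 0.964, 0.0, -0.0]
contact_force: [0.1, -1.0, -3.7]
finger_gap: 0.0141
```

```bash
python3 -m handwheel '[[[0,0,0.002],0,0.005],[[0,0,0.003],0,0.005],[[0,0,0.003],0,0.005],[[0,0,0.003],0,0.005]]'
```

```text
time: 12.15
ee_pos: [0.5502, -0.2407, 0.2232]
orientation: [0.267, 0.964, 0.0, -0.0]
contact_force: [-0.2, 0.1, -4.1]
finger_gap: 0.014
```

```bash
python3 -m handwheel '[[[0,0,0.002],0,0.005],[[0,0,0.003],0,0.005],[[0,0,0.003],0,0.005],[[0,0,0.003],0,0.005]]'
```

```text
time: 12.48
ee_pos: [0.5505, -0.2409, 0.2206]
orientation: [0.267, 0.964, -0.0, 0.0]
contact_force: [0.1, -1.2, -1.3]
finger_gap: 0.0141
```

```bash
python3 -m handwheel '[[[0,0,0.001],0,0.005],[[0,0,0.001],0,0.005],[[0,0,0.001],0,0.005]]'
```

```text
time: 12.73
ee_pos: [0.5505, -0.2409, 0.2196]
orientation: [0.267, 0.964, -0.0, 0.0]
contact_force: [0.2, 0.5, -0.7]
finger_gap: 0.014
```

```bash
python3 -m handwheel '[[[0,0,0],0,0.015],[[0,0,0],0,0.016],[[0,0,0],0,0.017],[[0,0,0],0,0.019],[[0,0,0],0,0.025],[[0,0,0],0,0.035],[[0,0,0],0,0.045],[[0,0,0],0,0.055],[[0,0,0],0,0.065],[[0,0,0],0,0.072],[[0,0,0],0,0.072],[[0,0,0],0,0.072]]'
python3 - <<'E'
from h import *
i=snap("wrist","w5"); j=snap("side","d5"); k=snap("scene","s5")
cv2.imwrite("pics/c5.png",np.hstack([cv2.resize(i[60:340,140:420],(400,400)),cv2.resize(k[50:250,250:450],(400,400))])[:,:,::-1])
E
```

```text
time: 13.73
ee_pos: [0.5503, -0.2407, 0.2193]
orientation: [0.267, 0.964, 0.0, -0.0]
contact_force: [-0.1, -0.1, 0.6]
finger_gap: 0.0718
```

View pics/c5.png

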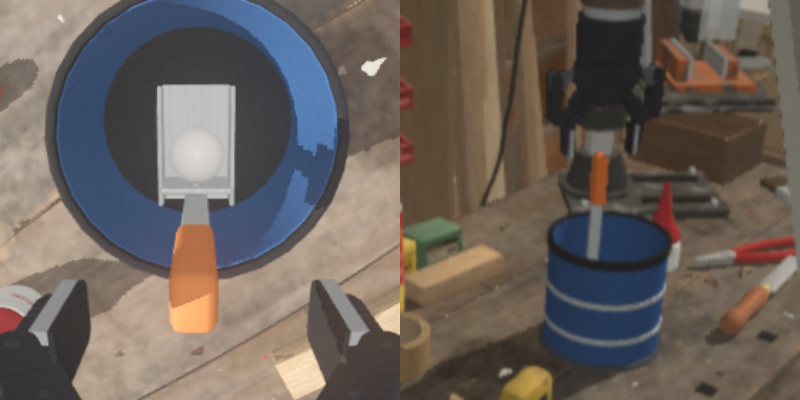

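The scoop stands free and upright on the bed with the ball against its back wall. Next I turn the gripper 90° around the grip, so one finger sits behind it and one in front.

```bash
python3 -m handwheel '[[[0,0,0],0.12,0.072],[[0,0,0],0.24,0.072],[[0,0,0],0.36,0.072],[[0,0,0],0.48,0.072],[[0,0,0],0.6,0.072],[[0,0,0],0.72,0.072],[[0,0,0],0.84,0.072],[[0,0,0],0.96,0.072],[[0,0,0],1.08,0.072],[[0,0,0],1.2,0.072],[[0,0,0],1.32,0.072],[[0,0,0],1.44,0.072],[[0,0,0],1.571,0.072],[[0,0,0.005],1.571,0.072],[[0,0,0.01],1.571,0.072],[[0,0,0.015],1.571,0.072],[[0,0,0.02],1.571,0.072],[[0,0,0.02],1.571,0.072],[[0,0,0.02],1.571,0.072]]'
python3 - <<'E'
from h import *
s=sensors.get_state(); print(R.from_quat(s["orientation"]).as_matrix().round(3))
i=snap("wrist","w6"); k=snap("scene","s6")
cv2.imwrite("pics/c6.png",np.hstack([cv2.resize(i,(533,400)),cv2.resize(k[90:290,267:400],(266,400))])[:,:,::-1])
E
```

```text
time: 15.47
ee_pos: [0.5499, -0.2406, 0.1986]
orientation: [0.87, 0.493, -0.0, -0.001]
contact_force: [-0.4, -0.6, -0.4]
finger_gap: 0.072
[[ 0.514  0.858 -0.001]
 [ 0.858 -0.514  0.001]
 [-0.    -0.001 -1.   ]]
```

View pics/c6.png

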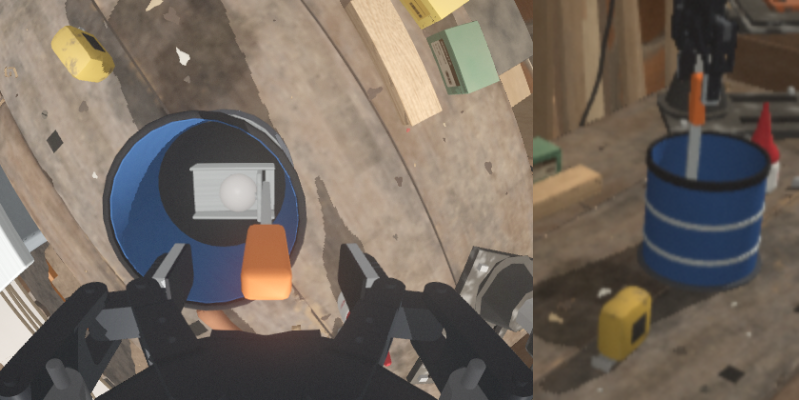

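```bash
python3 -m handwheel '[[[0,-0.005,0],0,0.072],[[0,-0.01,0],0,0.072],[[0,-0.015,0],0,0.072],[[0,-0.018,0],0,0.072],[[0,-0.0195,0],0,0.072],[[0,-0.021,0],0,0.072],[[0,-0.0225,0],0,0.072],[[0,-0.024,0],0,0.072],[[0,-0.0255,0],0,0.072],[[0,-0.027,0],0,0.072],[[0,-0.0285,0],0,0.072],[[0,-0.03,0],0,0.072],[[0,-0.0315,0],0,0.072],[[0,-0.033,0],0,0.072],[[0,-0.0345,0],0,0.072],[[0,-0.036,0],0,0.072],[[0,-0.037,0],0,0.072],[[0,-0.037,0],0,0.072]]'
python3 - <<'E'
from h import *
i=snap("wrist","w7"); k=snap("scene","s7")
cv2.imwrite("pics/c7.png",np.hstack([cv2.resize(i,(533,400)),cv2.resize(k[90:290,267:400],(266,400))])[:,:,::-1])
E
```

```text
time: 17.07
ee_pos: [0.5184, -0.2216, 0.1994]
orientation: [0.87, 0.492, 0.0, -0.0]
contact_force: [1.3, -0.8, 1.7]
finger_gap: 0.0725
```

View pics/c7.png

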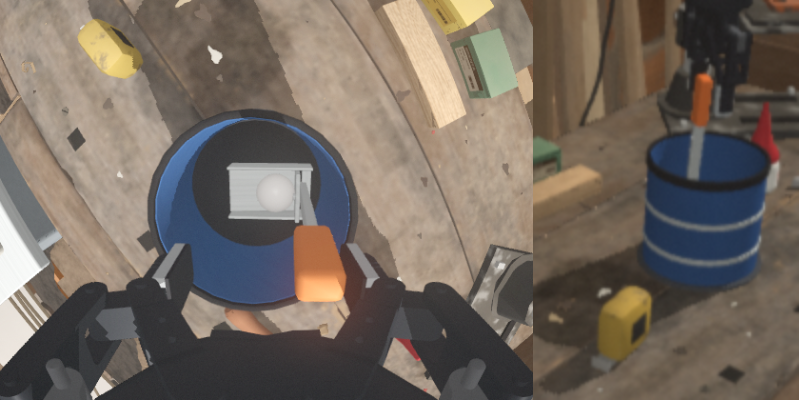

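The grip is leaning a little towards the nose, the nose has not slid, and the ball is still at the back. I keep tipping slowly.

```bash
python3 -m handwheel '[[[0,-0.001,0],0,0.072],[[0,-0.002,0],0,0.072],[[0,-0.003,0],0,0.072],[[0,-0.004,0],0,0.072],[[0,-0.005,0],0,0.072],[[0,-0.006,0],0,0.072],[[0,-0.007,0],0,0.072],[[0,-0.008,0],0,0.072],[[0,-0.009,0],0,0.072],[[0,-0.01,0],0,0.072],[[0,-0.011,0],0,0.072],[[0,-0.012,0],0,0.072],[[0,-0.013,0],0,0.072],[[0,-0.014,0],0,0.072],[[0,-0.015,0],0,0.072],[[0,-0.015,0],0,0.072]]'
cat > look.py <<'E'
from h import *
import sys
n=sys.argv[1]; i=snap("wrist","w"+n); k=snap("scene","s"+n)
cv2.imwrite(f"pics/c{n}.png",np.hstack([cv2.resize(i,(533,400)),cv2.resize(k[90:290,267:400],(266,400))])[:,:,::-1])
hsv=cv2.cvtColor(i,cv2.COLOR_RGB2HSV); b=cv2.inRange(hsv,(0,0,185),(180,40,255)); b[:100]=0;b[280:]=0;b[:,:150]=0;b[:,380:]=0
c=max(cv2.findContours(b,0,2)[0],key=cv2.contourArea); print("bright",cv2.minEnclosingCircle(c),cv2.contourArea(c))
E
python3 look.py 8
python3 - <<'E'
import cv2
# tilt from scene: orange grip angle
for n in("s5","s6","s7","s8"):
    i=cv2.imread(f"pics/{n}.png"); k=cv2.inRange(cv2.cvtColor(i,cv2.COLOR_BGR2HSV),(2,150,120),(14,255,255)); k[:110]=0;k[165:]=0;k[:,:320]=0;k[:,385:]=0
    c=max(cv2.findContours(k,0,2)[0],key=cv2.contourArea); print(n,cv2.fitLine(c,2,0,.01,.01).ravel().round(3))
E
```

```text
time: 18.5
ee_pos: [0.5055, -0.2139, 0.1993]
orientation: [0.87, 0.492, -0.0, -0.0]
contact_force: [0.8, -0.6, 0.5]
finger_gap: 0.0719
bright ((289.5, 200.0), 38.69441223144531) 2612.0
s5 [ 2.10000e-02 -1.00000e+00  3.49545e+02  1.40091e+02]
s6 [ 4.00000e-03 -1.00000e+00  3.49167e+02  1.39333e+02]
s7 [ 1.45000e-01 -9.89000e-01  3.51053e+02  1.41684e+02]
s8 [ 1.71000e-01 -9.85000e-01  3.53696e+02  1.40739e+02]
```

```bash
cat > ball.py <<'E'
import cv2,sys,numpy as np
def ball(f):
    g=cv2.imread(f,0)[90:300,130:400]; g=cv2.medianBlur(g,3)
    c=cv2.HoughCircles(g,cv2.HOUGH_GRADIENT,1,15,param1=60,param2=13,minRadius=14,maxRadius=24)
    return None if c is None else [(round(float(x)+130),round(float(y)+90),round(float(r),1),int(g[int(y)-3:int(y)+4,int(x)-3:int(x)+4].mean())) for x,y,r in c[0][:4]]
for n in sys.argv[1:]:
    print(n,ball(f"pics/w{n}.png"))
    i=cv2.imread(f"pics/s{n}.png"); k=cv2.inRange(cv2.cvtColor(i,cv2.COLOR_BGR2HSV),(2,150,120),(14,255,255)); k[:100]=0;k[165:]=0;k[:,:320]=0;k[:,420:]=0
    c=max(cv2.findContours(k,0,2)[0],key=cv2.contourArea); v=cv2.fitLine(c,2,0,.01,.01).ravel(); print(" lean px deg",np.degrees(np.arctan2(v[0]*np.sign(-v[1]),abs(v[1]))).round(1),v[2:].round(1))
E
python3 ball.py 6 7 8
```

```text
6 [(250, 202, 18.8, 212), (378, 284, 21.1, 63), (152, 116, 15.6, 96)]
 lean px deg 0.2 [349.2 139.3]
7 [(288, 200, 20.1, 214)]
 lean px deg 8.3 [351.1 141.7]
8 [(144, 270, 17.2, 158), (158, 260, 19.0, 152)]
 lean px deg 9.8 [353.7 140.7]
```

View pics/c8.png

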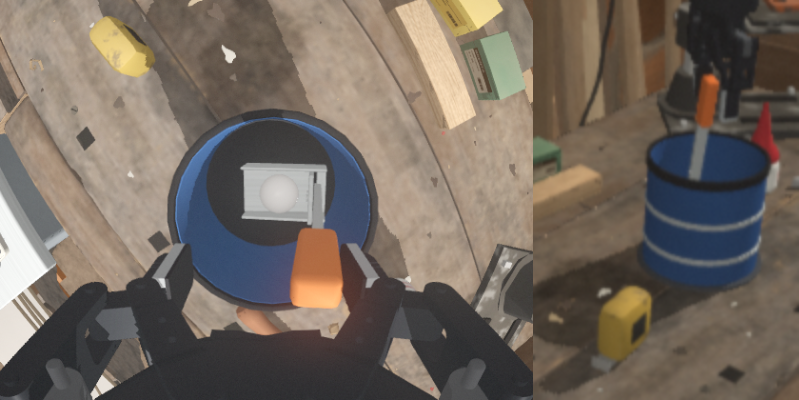

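The ball has left the back wall: in view 8 it is at (280,194), mid-pan. I continue slowly.

```bash
python3 -m handwheel '[[[0,0,0],0,0.072],[[0,-0.001,0],0,0.072],[[0,-0.001,0],0,0.072],[[0,-0.002,0],0,0.072],[[0,-0.002,0],0,0.072],[[0,-0.003,0],0,0.072],[[0,-0.003,0],0,0.072],[[0,-0.004,0],0,0.072],[[0,-0.005,0],0,0.072],[[0,-0.006,0],0,0.072],[[0,-0.007,0],0,0.072],[[0,-0.008,0],0,0.072],[[0,-0.009,0],0,0.072],[[0,-0.01,0],0,0.072]]'
python3 look.py 9; python3 ball.py 9
python3 - <<'E'
import cv2,numpy as np
for n in("7","8","9"):
    g=cv2.imread(f"pics/w{n}.png",0); r=g[198:206,200:360].mean(0).reshape(-1,8).mean(1).astype(int); print(n,r)
E
```

```text
time: 19.77
ee_pos: [0.4971, -0.2088, 0.1994]
orientation: [0.87, 0.492, 0.0, 0.0]
contact_force: [0.1, -1.0, 0.6]
finger_gap: 0.0721
bright ((299.41961669921875, 199.15264892578125), 38.172874450683594) 2599.5
9 [(240, 196, 19.2, 211), (232, 280, 20.4, 74), (172, 262, 15.5, 98), (364, 176, 16.7, 74)]
 lean px deg 6.7 [356.1 141.4]
7 [ 62  57  58  60  62 167 190 190 188 200 210 214 206 183 162 140  67  78
  77  76]
8 [ 78  71  60  58  59  60  63 182 188 189 204 211 208 198 187 181 148 149
  66  76]
9 [105  94 118 201 207 205 194 103 155 187 187 188 188 188 188 188 182 154
 172  65]
```

Numbers from view 9 put the ball at pixel (240,196) on the black bed, just ahead of the empty pan at columns 264–345. Now I let the scoop back upright slowly.

```bash
python3 -m handwheel '[[[0,0.001,0],0,0.072],[[0,0.002,0],0,0.072],[[0,0.0035,0],0,0.072],[[0,0.005,0],0,0.072],[[0,0.0065,0],0,0.072],[[0,0.008,0],0,0.072],[[0,0.01,0],0,0.072],[[0,0.012,0],0,0.072],[[0,0.014,0],0,0.072],[[0,0.016,0],0,0.072],[[0,0.018,0],0,0.072],[[0,0.02,0],0,0.072],[[0,0.022,0],0,0.072],[[0,0.024,0],0,0.072],[[0,0.026,0],0,0.072],[[0,0.028,0],0,0.072],[[0,0.03,0],0,0.072],[[0,0.032,0],0,0.072],[[0,0.034,0],0,0.072],[[0,0.036,0],0,0.072]]'
python3 -m handwheel '[[[0,0.002,0],0,0.072],[[0,0.005,0],0,0.072],[[0,0.01,0],0,0.072],[[0,0.015,0],0,0.072],[[0,0.02,0],0,0.072],[[0,0.024,0],0,0.072],[[0,0.026,0],0,0.072],[[0,0.026,0],0,0.072],[[0,0.026,0],0,0.072]]'
python3 look.py 10; python3 ball.py 6 10
python3 - <<'E'
from h import *
s=sensors.get_state(); m=cams.camera_model("wrist"); T=R.from_quat(s["orientation"]).as_matrix()
for n in("6","10"):
    i=cv2.imread(f"pics/w{n}.png"); r=i[198:206,180:340].mean((0,2)).reshape(-1,8).mean(1).astype(int); print(r)
    k=cv2.inRange(cv2.cvtColor(i,cv2.COLOR_BGR2HSV),(2,150,90),(14,255,255)); k[:220]=0;k[:,:230]=0;k[325:]=0;k[:,340:]=0
    c=max(cv2.findContours(k,0,2)[0],key=cv2.contourArea); print(n,cv2.boundingRect(c))
print(s["ee_pos"],s["contact_force"])
E
```

```text
time: 21.53
ee_pos: [0.5282, -0.2275, 0.1993]
orientation: [0.87, 0.492, -0.0, 0.0]
contact_force: [-0.0, 0.5, -1.1]
finger_gap: 0.0722
time: 22.28
ee_pos: [0.5503, -0.2408, 0.1991]
orientation: [0.87, 0.492, -0.0, -0.0]
contact_force: [-0.6, -0.8, 0.3]
finger_gap: 0.0719
bright ((235.7846221923828, 198.0), 37.40104293823242) 2483.0
6 [(250, 202, 18.8, 212), (378, 284, 21.1, 63), (152, 116, 15.6, 96)]
 lean px deg 0.2 [349.2 139.3]
10 [(174, 198, 19.4, 206), (264, 154, 23.4, 61), (158, 270, 23.4, 70)]
 lean px deg 1.3 [349.  138.2]
[ 57  58  65 185 188 188 191 205 212 207 196 172 150 132  68  85  87 130
 156 123]
6 (254, 236, 52, 75)
[192 131  73 186 186 186 186 186 186 185 184 169 151 118  68  85  84 134
 154 118]
10 (252, 236, 53, 75)
[ 0.55013223 -0.2406684   0.19926831] [-0.17033404 -0.03314648 -0.3328572 ]
```

```bash
python3 -m handwheel '[[[0,0,-0.01],0,0.072],[[0,0,-0.02],-0.12,0.072],[[0,0,-0.02],-0.24,0.072],[[0,0,-0.02],-0.36,0.072],[[0,0,-0.02],-0.48,0.072],[[0,0,-0.02],-0.6,0.072],[[0,0,-0.02],-0.72,0.072],[[0,0,-0.02],-0.84,0.072],[[0,0,-0.02],-0.96,0.072],[[0,0,-0.02],-1.08,0.072],[[0,0,-0.02],-1.2,0.072],[[0,0,-0.02],-1.32,0.072],[[0,0,-0.02],-1.44,0.072],[[0,0,-0.02],-1.571,0.072],[[0,0,-0.02],-1.571,0.072],[[0,0,-0.02],-1.571,0.072]]'
python3 -m handwheel '[[[0,0,0],0,0.05],[[0,0,0],0,0.03],[[0,0,0],0,0.024],[[0,0,0],0,0.018],[[0,0,0],0,0.005],[[0,0,0],0,0.005],[[0,0,0],0,0.005],[[0,0,0],0,0.005],[[0,0,0],0,0.005],[[0,0,0],0,0.005]]'
```

```text
time: 23.72
ee_pos: [0.5504, -0.2408, 0.2201]
orientation: [0.268, 0.963, -0.0, 0.0]
contact_force: [1.0, 0.3, 0.3]
finger_gap: 0.0718
time: 24.55
ee_pos: [0.5503, -0.2408, 0.2193]
orientation: [0.267, 0.964, -0.0, -0.0]
contact_force: [-1.2, -0.5, 0.7]
finger_gap: 0.0142
```

```bash
python3 -m handwheel '[[[0,0,-0.001],0,0.005],[[0,0,-0.003],0,0.005],[[0,0,-0.006],0,0.005],[[0,0,-0.011],0,0.005],[[0,0,-0.018],0,0.005],[[0,0,-0.027],0,0.005],[[0,0,-0.038],0,0.005],[[0,0,-0.05],0,0.005],[[0,0,-0.063],0,0.005],[[0,0,-0.077],0,0.005],[[0,0,-0.091],0,0.005],[[0,0,-0.105],0,0.005],[[0,0,-0.119],0,0.005],[[0,0,-0.132],0,0.005],[[0,0,-0.143],0,0.005],[[0,0,-0.15],0,0.005],[[0,0,-0.154],0,0.005],[[0,0,-0.154],0,0.005]]'
python3 look.py 11
python3 - <<'E'
from h import *
s=sensors.get_state(); m=cams.camera_model("wrist"); T=R.from_quat(s["orientation"]).as_matrix()
i=cv2.imread("pics/w11.png"); 
b=(i.min(2)>120).astype(np.uint8)*255; b[:60]=0; b[215:]=0; b[:,:210]=0; b[:,350:]=0
for c in cv2.findContours(b,0,2)[0]:
    if cv2.contourArea(c)>200: print(cv2.boundingRect(c),cv2.contourArea(c))
print(T.round(3),"to back",T.T@(np.array([.5413,.197,0])-[*s["ee_pos"][:2],0]),s["ee_pos"])
E
python3 ball.py 11
```

```text
time: 26.05
ee_pos: [0.5506, -0.2408, 0.3745]
orientation: [0.267, 0.964, -0.0, 0.001]
contact_force: [-0.1, -0.7, -2.2]
finger_gap: 0.0132
bright ((289.0, 150.5), 33.55974578857422) 1257.0
(210, 120, 140, 95) 7132.0
(267, 90, 26, 24) 471.0
(210, 60, 117, 66) 2715.0
[[-0.857  0.515 -0.001]
 [ 0.515  0.857  0.   ]
 [ 0.001 -0.    -1.   ]] to back [2.32999924e-01 3.70597279e-01 1.28595426e-04] [ 0.55028915 -0.24066485  0.37292503]
11 [(178, 248, 16.7, 87), (190, 170, 17.9, 140), (160, 192, 17.9, 142), (314, 228, 17.9, 133)]
 lean px deg 0.0 [388. 163.]
```

```bash
python3 -m handwheel '[[[0.002,0.003,0],0,0.005],[[0.007,0.011,0],0,0.005],[[0.015,0.023,0],0,0.005],[[0.026,0.04,0],0,0.005],[[0.04,0.06,0],0,0.005],[[0.055,0.083,0],0,0.005],[[0.072,0.109,0],0,0.005],[[0.09,0.136,0],0,0.005],[[0.108,0.163,0],0,0.005],[[0.126,0.19,0],0,0.005],[[0.144,0.217,0],0,0.005],[[0.161,0.243,0],0,0.005],[[0.178,0.269,0],0,0.005],[[0.194,0.293,0],0,0.005],[[0.208,0.314,0],0,0.005],[[0.22,0.332,0],0,0.005],[[0.23,0.347,0],0,0.005],[[0.238,0.36,0],0,0.005],[[0.243,0.368,0],0,0.005],[[0.245,0.3705,0],0,0.005]]'
python3 -m handwheel '[[[0,0,0.005],0,0.005],[[0,0,0.015],0,0.005],[[0,0,0.03],0,0.005],[[0,0,0.045],0,0.005],[[0,0,0.06],0,0.005],[[0,0,0.075],0,0.005],[[0,0,0.09],0,0.005],[[0,0,0.105],0,0.005],[[0,0,0.12],0,0.005],[[0,0,0.135],0,0.005],[[0,0,0.148],0,0.005],[[0,0,0.158],0,0.005],[[0,0,0.165],0,0.005],[[0,0,0.17],0,0.005],[[0,0,0.174],0,0.005],[[0,0,0.176],0,0.005],[[0,0,0.178],0,0.005],[[0,0,0.178],0,0.005],[[0,0,0.178],0,0.005]]'
```

```text
time: 27.82
ee_pos: [0.53, 0.2053, 0.373]
orientation: [0.266, 0.964, 0.0, -0.0]
contact_force: [-0.0, 0.2, -2.8]
finger_gap: 0.0137
time: 29.4
ee_pos: [0.5312, 0.2032, 0.1957]
orientation: [0.267, 0.964, 0.0, 0.0]
contact_force: [-0.5, -0.8, -2.7]
finger_gap: 0.0137
```

```bash
python3 -m handwheel '[[[0,0,0.002],0,0.005],[[0,0,0.004],0,0.005],[[0,0,0.006],0,0.005],[[0,0,0.007],0,0.005],[[0,0,0.007],0,0.005],[[0,0,0.007],0,0.005]]'
```

```text
time: 29.9
ee_pos: [0.531, 0.203, 0.1882]
orientation: [0.267, 0.964, -0.0, -0.0]
contact_force: [-0.5, 0.0, -3.2]
finger_gap: 0.0137
```

```bash
python3 -m handwheel '[[[0,0,0.001],0,0.005],[[0,0,0.0015],0,0.005],[[0,0,0.0015],0,0.005]]'
```

```text
time: 30.15
ee_pos: [0.5316, 0.203, 0.1876]
orientation: [0.267, 0.964, 0.0, 0.001]
contact_force: [0.5, -1.7, 1.0]
finger_gap: 0.014
```

```bash
python3 -m handwheel '[[[0,0,0.001],0,0.005],[[0,0,0.001],0,0.005],[[0,0,0.001],0,0.005]]'
```

```text
time: 30.4
ee_pos: [0.532, 0.203, 0.1875]
orientation: [0.267, 0.964, 0.001, 0.002]
contact_force: [0.1, -2.4, 5.8]
finger_gap: 0.014
```

```bash
python3 -m handwheel '[[[0,0,-0.001],0,0.014],[[0,0,-0.001],0,0.0155],[[0,0,-0.001],0,0.017],[[0,0,-0.001],0,0.02],[[0,0,-0.001],0,0.03],[[0,0,-0.001],0,0.045],[[0,0,-0.001],0,0.06],[[0,0,-0.001],0,0.06],[[0,0,-0.001],0,0.06],[[0,0,-0.01],0,0.06],[[0,0,-0.03],0,0.06],[[0,0,-0.06],0,0.06],[[0,0,-0.09],0,0.06],[[0,0,-0.12],0,0.06],[[0,0,-0.15],0,0.06],[[0,0,-0.165],0,0.06],[[0,0,-0.165],0,0.06]]'
python3 -m handwheel '[[[-0.1,-0.2,0],0,0.06],[[-0.1,-0.2,0],0,0.06],[[-0.1,-0.2,0],0,0.06],[[-0.1,-0.2,0],0,0.06],[[-0.1,-0.2,0],0,0.06],[[-0.1,-0.2,0],0,0.06],[[-0.1,-0.2,0],0,0.06],[[-0.1,-0.2,0],0,0.06],[[-0.1,-0.2,0],0,0.06]]'
python3 - <<'E'
from h import *
i=snap("wrist","w12"); k=snap("scene","s12"); 
cv2.imwrite("pics/c12.png",np.hstack([cv2.resize(i,(400,300)),cv2.resize(k,(400,300))])[:,:,::-1])
a=cv2.imread("pics/s4.png");b=cv2.imread("pics/scene0.png")
print("tape/brown diff vs start",[np.abs(cv2.imread("pics/s12.png")[y0:y1,x0:x1].astype(int)-b[y0:y1,x0:x1]).mean().round(1) for x0,y0,x1,y1 in((295,232,330,275),(225,208,268,240))])
E
```

```text
time: 31.82
ee_pos: [0.5324, 0.2035, 0.3564]
orientation: [0.267, 0.964, 0.003, 0.004]
contact_force: [0.3, -0.3, 0.3]
finger_gap: 0.0599
time: 32.57
ee_pos: [0.5137, -0.0193, 0.3505]
orientation: [0.267, 0.964, 0.0, -0.0]
contact_force: [0.5, -0.0, 0.0]
finger_gap: 0.0603
tape/brown diff vs start [np.float64(0.7), np.float64(0.7)]
```

View pics/c12.png

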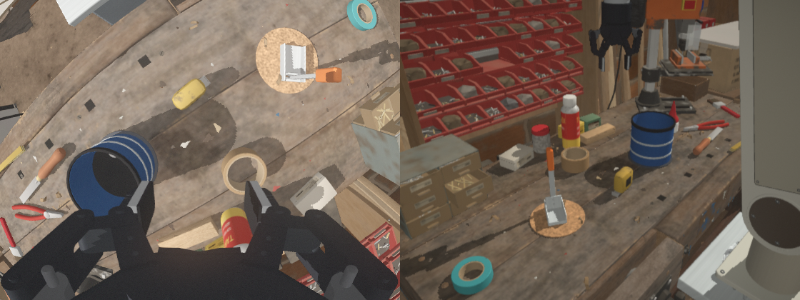

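Final views: the empty scoop stands upright on the mat, and neither bystander has moved (image difference 0.7). I check once more that the ball is at rest in the barrel.

```bash
python3 -m handwheel '[[[-0.148,-0.172,0],0,0.06],[[-0.148,-0.172,0],0,0.06],[[-0.148,-0.172,0],0,0.06],[[-0.148,-0.172,0],0,0.06],[[-0.148,-0.172,0],0,0.06],[[-0.148,-0.172,0],0,0.06],[[-0.148,-0.172,0],0,0.06],[[-0.148,-0.172,0],0,0.06],[[-0.148,-0.172,0],0,0.06],[[-0.148,-0.172,0],0,0.06]]' | head -2
cat > chk.py <<'E'
from h import *
m=cams.camera_model("wrist"); i=cams.camera("wrist"); b=(i.min(2)>130).astype(np.uint8)*255; b[:70]=0; b[195:]=0; b[:,:220]=0; b[:,335:]=0
for c in cv2.findContours(b,0,2)[0]:
    if cv2.contourArea(c)>100: (x,y),r=cv2.minEnclosingCircle(c); p=fplane(m,x,y,.06); print((x,y),r,p, "from axis",np.hypot(p[0]-.5096,p[1]+.218))
E
python3 chk.py
python3 -m handwheel '[[[0,0,0],0,0.06],[[0,0,0],0,0.06],[[0,0,0],0,0.06],[[0,0,0],0,0.06],[[0,0,0],0,0.06],[[0,0,0],0,0.06],[[0,0,0],0,0.06],[[0,0,0],0,0.06]]' | head -2
python3 chk.py
```

```text
time: 33.5
ee_pos: [0.5524, -0.2416, 0.3511]
(279.67242431640625, 98.94827270507812) 13.369109153747559 [ 0.46710305 -0.18974008  0.06      ] from axis 0.051035415836378245
(243.5, 83.5) 27.10175895690918 [ 0.42425283 -0.21956143  0.06      ] from axis 0.08536144734678287
time: 34.22
ee_pos: [0.5521, -0.2437, 0.3508]
(228.5, 185.5) 12.020915031433105 [ 0.53037924 -0.31145375  0.06      ] from axis 0.09573599604065176
(281.0, 98.5) 13.463011741638184 [ 0.46721111 -0.1898425   0.06      ] from axis 0.0508887288144746
(244.0, 85.5) 28.570188522338867 [ 0.42661118 -0.22216224  0.06      ] from axis 0.08309312853671552
```

Ball centre is (0.467, −0.190) in both looks, so it is lying still against the barrel wall (51 mm off axis; 68 − 18 = 50).

```bash
python3 -c "from rig import order; print(order.hand_in())"
```

```text
the job is handed in; nothing more can be done
None
```

The ball is in the barrel, the empty scoop is back on the cork mat and let go, and the job is handed in after about 34 s of robot time.

**How it was done:** I carried the scoop and ball into the barrel and lowered it in 1–4 mm steps until the wrist force dropped from about 4 N to about 1 N. That put the bed at roughly z = 0.04 m. The moves cannot tilt the tool, so I let the scoop stand on the bed. I then turned the gripper 90° and eased the handle towards the nose with one finger at about 1–2 N. The ball rolled over the nose onto the bed. I let the scoop back upright slowly, gripped it again and returned it to the mat.

**Last checks:**
- **Ball:** two looks about 0.7 s apart put it at (0.467, −0.190), still and resting against the barrel wall.
- **Scoop:** it stands upright and empty on the mat.
- **Tape measure and brown tape:** neither moved; the images match the first ones.
- **Forces:** the highest wrist reading at the end of a move was about 7 N. In the barrel, reported readings changed by no more than about 4 N.

**Not as planned or not measured:**
- I viewed 13 pictures, three over the budget of 10.
- The gripper read about 14 mm while holding the 16 mm grip, but the hold was secure.
- I did not measure the exact tip angle, only that the scoop leaned well short of 35° when the ball left.

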